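# Shut the marked valve in the covered valve box

## Task

Slide the cover of the valve box on the desk fully aside, to its stop over the closed housing, so that the two valve handles are revealed. Then push the marked handle (the one with a round disc on its end) clockwise, a quarter turn, fully shut against its stop so that it lies square across its pipe. Leave the plain handle as it is, and leave the things standing and lying round the box where they are.

Things in the scene. Friction and masses are not known exactly. Their poses are not given: they have to be found in the camera images.
- valve_box: Grey box fixed on the desk, 150 x 444 x 67 mm, yaw up to 0.2 rad. Origin: centre of underside. +y half (left): open-topped bay with both valves, inside x -65 to 65, y -4 to 214 mm, floor z 12, wall tops z 58. -y half: solid closed housing, top z 58. Guide rails along both long edges (x +-63 to 75, tops z 67); brass unions 14 mm out of the back wall.
- cover (a joint): Sliding flat cover of the box, in m: near 0 (0 to 0.012 at the start) it lies over the valve bay; it grows as the cover slides along the box's -y to its stop at 0.212, lying then over the closed housing. It stays where it is left; about 2 N of friction.
- cover_rib (a point): Middle of the top edge of the push rib on the cover; moves with it, axes as the box's. The cover is an aluminium plate 132 x 210 x 4 mm, top 62 mm over the desk; the rib stands across its middle: 90 mm along box x, 10 mm thick along y, top 87 mm over the desk (this point).
- marked_pivot (a point): On the marked handle's upright turning axis, at mid-height of its bar (40 mm over the desk); axes as the box's. Marked and plain valve may swap places between starts (box x 15, y 54 or 136 mm). Valve: brass block 24 x 22 mm, top 30 mm over the desk, on a copper pipe along box x, top 25 mm over the desk.
- marked_tip (a point): On the marked handle's bar, 46 mm out from its axis, at mid-height, below the disc's centre. Flat steel bar 55 mm long from the axis, 10 mm wide, 34 to 46 mm over the desk, with a plain steel disc (diameter 24, 4 mm thick) on top of its end. At joint 0 it points to the box's -x (towards the robot).
- marked_lever (a joint): Angle of the marked handle, rad: 0 open (along its pipe, pointing to the box's -x), 0 to 0.2 at the start; grows clockwise seen from above to pi/2 at the stop, shut (across the pipe, pointing to the box's +y). Stays where it is left; about 0.05 N m of friction.
- plain_pivot (a point): The same point of the plain valve's handle axis.
- plain_tip (a point): The same point, 46 mm out, of the plain handle, a bar of the same size without a disc; open, 0 to 0.2 rad from the pipe at the start. To be left as it is.
- strip_bottle: White bottle with a black cap, diameter 50, height 133 mm, loose, past the +y end of the box. Origin at the underside. Leave alone.
- dropper: Small white dropper bottle, diameter 26, height 62 mm, loose, behind the box. Origin at the underside. Leave alone.
- tube_w: Capped sample tube, 88 mm long, 17 mm thick, lying along the front of the box, loose. Origin at the underside. Leave alone.
- marker: Black pen, 138 mm long, 12 mm thick, lying in front of the box, loose. Origin at the underside. Leave alone.
- tube_l1: Capped sample tube, 88 mm long, 17 mm thick, lying behind the box, loose. Origin at the underside. Leave alone.

How it is judged:
By the outcome, as a careful person would: the job done as asked, in the order asked, and still so for the second after the job is handed in, with the robot touching nothing.
It also fails if it takes over 46 s, if anything falls off the work surface, if the arm or the gripper's body presses on something with over 40 N, if the wrist force passes 120 N, or if a joint passes its speed limit or range.

## Robot

A 6-joint arm with a two-finger parallel gripper is mounted at the origin on a cart in front of the work surface, level with it; the furniture and walls round the work are solid. World frame = base frame: x ahead of the robot, y to its left, z up, the work surface at z = 0. Lengths are in m, angles in rad, forces in N, time in s.
With the tool pointing down it reaches from about 0.3 to 0.825 m from the base axis. Payload 5.4 kg.
Tool frame: the origin (TCP) lies at the very end of the fingers, on their centre line; the grasp point (between the pads) lies 19 mm behind it (grip_depth is the distance from the TCP to the grasp point, in m); z points along the fingers, y is the direction in which the jaws open and shut (so a half turn about z gives the same grasp; the last joint's range is limited). The gripper opens to 92 mm and grips with 3 to 60 N. Pads are 20 mm wide; open, the fingers measure 128 mm over their backs; the gripper's body (75 mm by 189 mm) begins 69 mm behind the grasp point.
Start: joints at [-1.434, 0.158, 1.597, -0, 1.386, -0.21], TCP at [0.195, -0.541, 0.215] pointing down, gripper open.
Joint ranges: [-2.91, 2.91], [-0.94, 2.29], [0.18, 2.7], [-1.29, 4.43], [0.17, 2.64], [-3, 3]. Speed limits (rad/s): [2.57, 2.57, 3.14, 3.14, 3.14, 3.14].

## Interface

Orientations are given as a unit quaternion [w, x, y, z].
In Python, from cell import * gives the robot as it stands.
- The arm moves only by the tool servo_tool, never from a script. Its argument "motion" is a list of rows, each an object with "xyz": the shift along the world's x, y, z in units of 25 mm (1.0 is 25 mm), a list of three; "twist": the turn, a rotation vector about the world's x, y, z in units of 6 degrees (1.0 is 6 degrees), a list of three; "gripper": the opening, from -1 (shut) to 1 (fully open). A call has 1 to 20 rows; each row is the pose to reach, as a shift and turn from the pose commanded when the call began; what a row does not reach only later rows make up. A row lasts 1/8 s, in which the tool goes at most 62.5 mm and 10.7 degrees, less where a joint would pass 70% of its speed; a pose out of reach is approached as far as the arm can. A call with a gripper value outside its range is refused whole. The fingers move at their own pace and stop on an object; the grip force is fixed at half the most. Time passes only in rows, so rows that repeat a pose let the fingers close. It gives the time, the measured TCP pose, the force and the opening at its end, in the units of the state.
- get_state(): the state, without advancing time (a new reading comes with each control period).
- snapshot(name): name is "scene" or "top" or "wrist"; returns the picture (384x512x3 uint8, blue, green, red); there is no depth.
- get_calibration(name): a dict with "fx", "fy", "cx", "cy" (pixels), "camera_from_world" (4x4, takes a point from world to camera coordinates); the wrist camera has in their place "tool_from_camera" (4x4, takes a point from camera to tool coordinates, whose origin is the TCP and whose axes are the flange's). Camera axes: x right, y down, z forward; pixel columns grow to the right and rows downward; lengths in m; the calibration is good to about 2 mm. A picture is of the moment at which its call begins: read the wrist's pose just before it. get_calibration takes no time and is no camera call.
- sign_off(): hands the job in, once; it reports no verdict.
The state is a dict: "time": time; "joint_pos": joint angles; "qvel": joint speeds; "effort": joint torques, N m; "eef_pos": TCP position; "tool_rot": TCP orientation; "contact_force": force on the tool from outside, world axes, zero at the start; "moment": the same for the moment, N m; "finger_gap": finger opening in m.
Only numpy, scipy, OpenCV 4.12 (cv2) and the standard library are available. Lean on these libraries where they do the work, as an engineer would, in place of code of your own. Each camera call takes 0.05 s, during which the arm holds its last target.

## Working session

There is one attempt and no reset: what is moved stays moved. The work goes in short steps, Python scripts to look and compute and a tool call to move; the robot and the scene stay as the last step left them, time stands still between calls to the robot, and variables do not carry over. Pictures are saved under pics/ and viewed, and the job is handed in when it is done.

Besides the shell and the picture viewer there is one more tool, called after ">>>" as name(argument=value, ...) on one line, values as JSON. servo_tool: Moves the arm, as the interface text tells. Its arguments: {"type":"object","properties":{"motion":{"type":"array"}},"required":["motion"]}

```bash
mkdir -p pics; ls; python3 - <<'E'
from cell import *
import cv2
s=get_state();print(s)
for n in("scene","top"):
    cv2.imwrite(f"pics/{n}0.png",snapshot(n));print(n,get_calibration(n))
E
```

```text
pics
{'time': 0.0, 'joint_pos': array([-1.43412052e+00,  1.59035678e-01,  1.59823708e+00,  7.17834857e-06,
        1.38620747e+00, -2.10106179e-01]), 'qvel': array([ 0.00083703,  0.00126159,  0.00074872, -0.00126061, -0.00046212,
       -0.00142021]), 'effort': array([ 3.06972666e-03, -3.85571265e+01, -3.22105300e+01,  7.03654555e-02,
        3.80214513e-02, -1.27040375e-04]), 'eef_pos': array([ 0.19531782, -0.54013743,  0.21362402]), 'tool_rot': array([-9.43018697e-04,  9.85005081e-01,  1.72522753e-01,  3.81686279e-05]), 'contact_force': array([ 0.93823496,  0.22367543, -0.59414792]), 'moment': array([-0.0322204 , -0.00667664, -0.03651325]), 'finger_gap': 0.09173816468459868}
scene {'fx': 381.90553206541324, 'fy': 381.90553206541324, 'cx': 253.53582389967607, 'cy': 189.20758989358322, 'camera_from_world': array([[-0.47188187, -0.88157738,  0.01219885,  0.43692465],
       [-0.70654669,  0.36984461, -0.60332971,  0.33643671],
       [ 0.52737015, -0.29331941, -0.79739855,  0.79568944],
       [ 0.        ,  0.        ,  0.        ,  1.        ]])}
top {'fx': 389.83545666873, 'fy': 389.83545666873, 'cx': 258.6856797175422, 'cy': 189.57900875863754, 'camera_from_world': array([[ 0.01384075, -0.99990328, -0.00136334,  0.18835498],
       [-0.98021364, -0.01329892, -0.19749522,  0.55229283],
       [ 0.19745799,  0.00406984, -0.9803029 ,  0.8522198 ],
       [ 0.        ,  0.        ,  0.        ,  1.        ]])}
```

View pics/scene0.png

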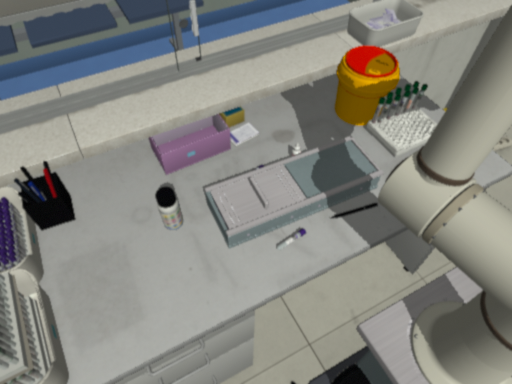

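View pics/top0.png

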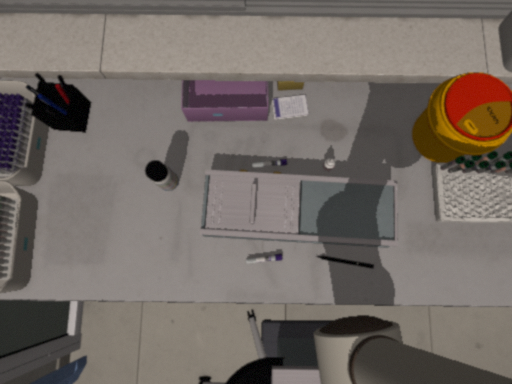

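The scene and top views show the box with the cover on its left half, the rib at about (254,200) in top. The bottle is at (160,172), the tubes at (270,162) and (265,257), the pen at (345,262) and the dropper at (330,163). I'll zoom in to measure.

```bash
python3 - <<'E'
import cv2
im=cv2.imread("pics/top0.png")
cv2.imwrite("pics/top0z.png",cv2.resize(im[150:280,190:410],None,fx=3.6,fy=3.6,interpolation=cv2.INTER_CUBIC))
im=cv2.imread("pics/scene0.png")
cv2.imwrite("pics/scene0z.png",cv2.resize(im[125:260,190:390],None,fx=4,fy=4,interpolation=cv2.INTER_CUBIC))
E
```

```text
(no output)
```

View pics/top0z.png

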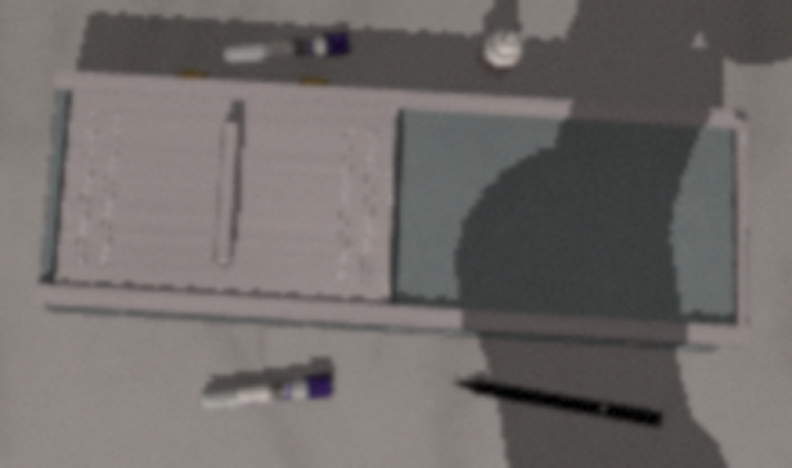

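View pics/scene0z.png

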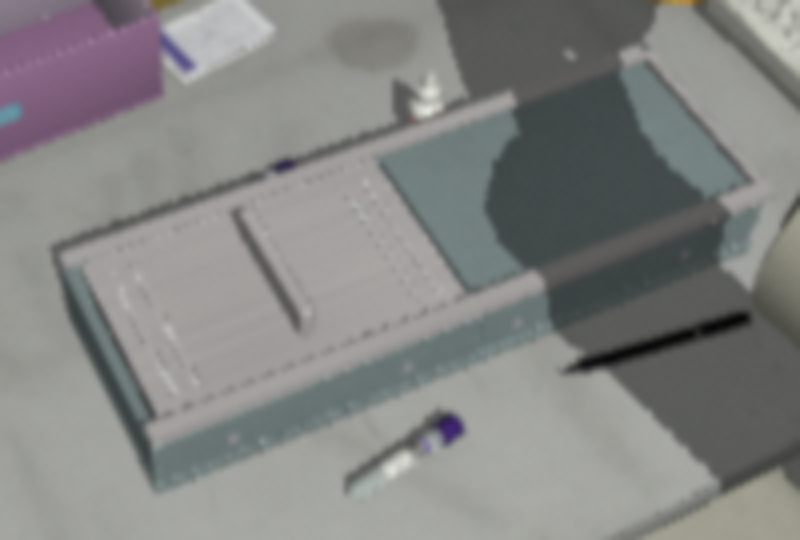

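```bash
cat > h.py <<'E'
import numpy as np
from cell import *
def ray(n,u,v,z):
    c=get_calibration(n);M=np.array(c["camera_from_world"]);R=M[:3,:3];o=-R.T@M[:3,3]
    d=R.T@np.array([(u-c["cx"])/c["fx"],(v-c["cy"])/c["fy"],1]);return o+d*(z-o[2])/d[2]
def proj(n,p):
    c=get_calibration(n);M=np.array(c["camera_from_world"]);q=M[:3,:3]@p+M[:3,3]
    return q[0]/q[2]*c["fx"]+c["cx"],q[1]/q[2]*c["fy"]+c["cy"]
E
python3 - <<'E'
from h import *
T=lambda X,Y,z:ray("top",190+(X+.5)/3.6-.5,150+(Y+.5)/3.6-.5,z)
S=lambda X,Y,z:ray("scene",190+(X+.5)/4-.5,125+(Y+.5)/4-.5,z)
for k,p in dict(fl=(40,285),bl=(57,73),br=(745,112),fr=(740,340)).items(): print(k,T(*p,.067))
for k,p in dict(fl=(147,432),bl=(55,255),br=(645,52),fr=(770,190)).items(): print("s",k,S(*p,.067))
print("rib",T(231,122,.087),T(222,265,.087)); print("ribs",S(240,211,.087),S(305,322,.087))
for k,p in dict(tube_w=(268,390),pen0=(458,382),pen1=(660,418),drop=(503,50)).items(): print(k,T(*p,.01))
print("tubel",T(225,52,.01),T(348,45,.01))
print('bottle top',ray("top",156,171,.133))
E
```

```text
fl [0.45542288 0.32505176 0.067     ]
bl [0.59215596 0.31999339 0.067     ]
br [ 0.57236826 -0.12185411  0.067     ]
fr [ 0.42728428 -0.11064226  0.067     ]
s fl [0.44847024 0.32769741 0.067     ]
s bl [0.59103859 0.32308599 0.067     ]
s br [ 0.56368681 -0.11552302  0.067     ]
s fr [ 0.42374046 -0.11162192  0.067     ]
rib [0.55700464 0.20695392 0.087     ] [0.46726491 0.21100614 0.087     ]
ribs [0.55438232 0.21118988 0.087     ] [0.46172233 0.21645827 0.087     ]
tube_w [0.39413086 0.18106208 0.01      ]
pen0 [0.40103101 0.05633157 0.01      ]
pen1 [ 0.37964109 -0.07526632  0.01      ]
drop [0.62700882 0.02183339 0.01      ]
tubel [0.62300666 0.21321266 0.01      ] [0.62913469 0.12853756 0.01      ]
bottle top [0.57166109 0.41644392 0.133     ]
```

>>> servo_tool(motion=[{"xyz": [0.8, 2, 0], "twist": [0, 0, 1], "gripper": -1}, {"xyz": [1.6, 4, 0], "twist": [0, 0, 2], "gripper": -1}, {"xyz": [2.4, 6, 0], "twist": [0, 0, 3], "gripper": -1}, {"xyz": [3.3, 8, 0], "twist": [0, 0, 4], "gripper": -1}, {"xyz": [4.1, 10, 0], "twist": [0, 0, 5], "gripper": -1}, {"xyz": [5, 12, 0], "twist": [0, 0, 6], "gripper": -1}, {"xyz": [5.8, 14, 0], "twist": [0, 0, 7], "gripper": -1}, {"xyz": [6.6, 16, 0], "twist": [0, 0, 8], "gripper": -1}, {"xyz": [7.4, 18, 0], "twist": [0, 0, 9], "gripper": -1}, {"xyz": [8.3, 20, 0], "twist": [0, 0, 10], "gripper": -1}, {"xyz": [9.1, 22, 0], "twist": [0, 0, 11], "gripper": -1}, {"xyz": [9.9, 24, 0], "twist": [0, 0, 11.2], "gripper": -1}, {"xyz": [10.7, 26, -1], "twist": [0, 0, 11.2], "gripper": -1}, {"xyz": [11.6, 28, -2], "twist": [0, 0, 11.2], "gripper": -1}, {"xyz": [12.4, 30, -3], "twist": [0, 0, 11.2], "gripper": -1}, {"xyz": [12.9, 31.1, -3.4], "twist": [0, 0, 11.2], "gripper": -1}, {"xyz": [12.9, 31.1, -3.4], "twist": [0, 0, 11.2], "gripper": -1}, {"xyz": [12.9, 31.1, -3.4], "twist": [0, 0, 11.2], "gripper": -1}, {"xyz": [12.9, 31.1, -3.4], "twist": [0, 0, 11.2], "gripper": -1}])

```text
time: 2.48
eef_pos: [0.5181, 0.2358, 0.1303]
tool_rot: [0.0, 0.725, 0.688, 0.0]
contact_force: [-0.7, 0.4, -0.4]
finger_gap: 0.0008
```

```bash
python3 - <<'E'
from h import *
import cv2
a=snapshot("scene")[110:260,180:380];b=snapshot("wrist")
cv2.imwrite("pics/s1.png",cv2.resize(a,None,fx=4,fy=4,interpolation=cv2.INTER_CUBIC));cv2.imwrite("pics/w1.png",b)
print(get_calibration("wrist"))
E
```

```text
{'fx': 309.68919078362086, 'fy': 309.68919078362086, 'cx': 259.8123117835497, 'cy': 188.82975927102146, 'tool_from_camera': array([[-5.23001845e-05, -9.60571249e-01, -2.78033942e-01,
         7.93931613e-02],
       [ 9.99999997e-01, -6.52311692e-05,  3.72580458e-05,
         5.64647317e-04],
       [-5.39254867e-05, -2.78033940e-01,  9.60571250e-01,
        -1.69171136e-01],
       [ 0.00000000e+00,  0.00000000e+00,  0.00000000e+00,
         1.00000000e+00]])}
```

View pics/s1.png

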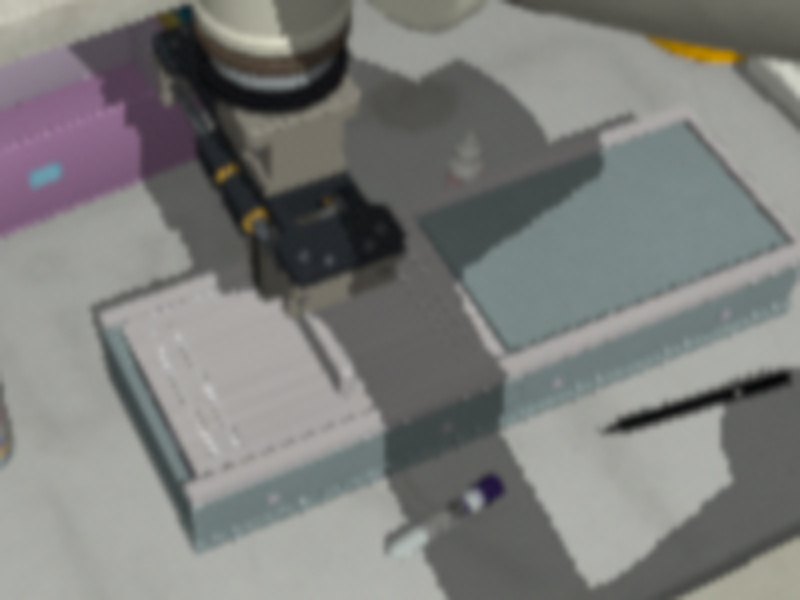

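View pics/w1.png

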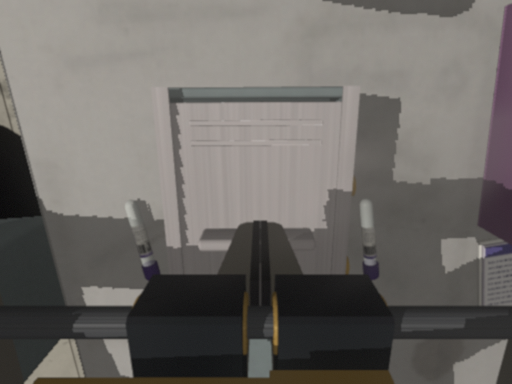

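```bash
cat >> h.py <<'E'
from scipy.spatial.transform import Rotation as Ro
def wray(u,v,z,s=None):
    s=s or get_state();c=get_calibration("wrist");q=s["tool_rot"];R=Ro.from_quat([q[1],q[2],q[3],q[0]]).as_matrix()
    M=np.array(c["tool_from_camera"]);o=R@M[:3,3]+s["eef_pos"]
    d=R@M[:3,:3]@np.array([(u-c["cx"])/c["fx"],(v-c["cy"])/c["fy"],1]);return o+d*(z-o[2])/d[2]
E
python3 - <<'E'
from h import *
import cv2
im=cv2.imread("pics/w1.png");cv2.imwrite("pics/w1z.png",cv2.resize(im[80:260,140:380],None,fx=3.3,fy=3.3,interpolation=cv2.INTER_CUBIC))
for u,v in((200,229),(315,229),(200,239),(315,239)):print(u,v,wray(u,v,.087))
for u,v in((158,87),(357,87)):print(u,v,wray(u,v,.067))
# rows where plane points fall
E
```

```text
200 229 [0.47376141 0.22519605 0.087     ]
315 229 [0.55896963 0.2206888  0.087     ]
200 239 [0.47290308 0.21712826 0.087     ]
315 239 [0.55894595 0.21257343 0.087     ]
158 87 [0.45085107 0.32739242 0.067     ]
357 87 [0.59264639 0.31996162 0.067     ]
```

View pics/w1z.png

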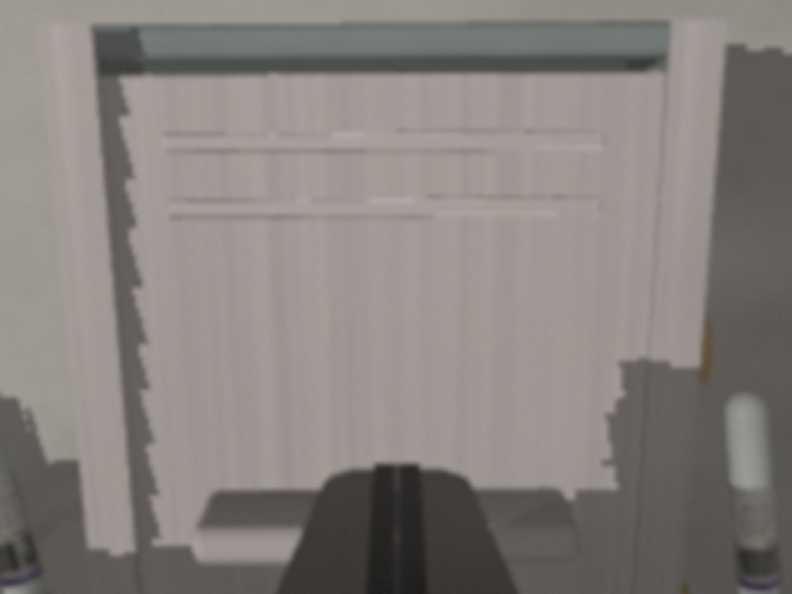

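>>> servo_tool(motion=[{"xyz": [0, 0, -1], "twist": [0, 0, 0], "gripper": -1}, {"xyz": [0, 0, -1.9], "twist": [0, 0, 0], "gripper": -1}, {"xyz": [0, 0, -2.4], "twist": [0, 0, 0], "gripper": -1}, {"xyz": [0, -0.2, -2.4], "twist": [0, 0, 0], "gripper": -1}, {"xyz": [0, -0.5, -2.4], "twist": [0, 0, 0], "gripper": -1}, {"xyz": [-0.05, -1, -2.4], "twist": [0, 0, 0], "gripper": -1}, {"xyz": [-0.08, -1.6, -2.4], "twist": [0, 0, 0], "gripper": -1}, {"xyz": [-0.12, -2.3, -2.4], "twist": [0, 0, 0], "gripper": -1}, {"xyz": [-0.16, -3.1, -2.4], "twist": [0, 0, 0], "gripper": -1}, {"xyz": [-0.2, -3.9, -2.4], "twist": [0, 0, 0], "gripper": -1}, {"xyz": [-0.24, -4.7, -2.4], "twist": [0, 0, 0], "gripper": -1}, {"xyz": [-0.28, -5.5, -2.4], "twist": [0, 0, 0], "gripper": -1}, {"xyz": [-0.32, -6.3, -2.4], "twist": [0, 0, 0], "gripper": -1}, {"xyz": [-0.36, -7, -2.4], "twist": [0, 0, 0], "gripper": -1}, {"xyz": [-0.4, -7.6, -2.4], "twist": [0, 0, 0], "gripper": -1}, {"xyz": [-0.43, -8.1, -2.4], "twist": [0, 0, 0], "gripper": -1}, {"xyz": [-0.45, -8.4, -2.4], "twist": [0, 0, 0], "gripper": -1}, {"xyz": [-0.46, -8.6, -2.4], "twist": [0, 0, 0], "gripper": -1}])

```text
time: 4.82
eef_pos: [0.5062, 0.0214, 0.0695]
tool_rot: [-0.0, 0.725, 0.689, -0.0]
contact_force: [1.1, 2.9, 0.9]
finger_gap: 0.0006
```

```bash
python3 - <<'E'
from h import *
import cv2
s=get_state();print(s["time"],s["eef_pos"],s["contact_force"])
cv2.imwrite("pics/t2.png",cv2.resize(snapshot("top")[150:280,190:410],None,fx=3.6,fy=3.6,interpolation=cv2.INTER_CUBIC))
cv2.imwrite("pics/w2.png",snapshot("wrist"))
E
```

```text
4.825 [0.50621169 0.02143224 0.06950305] [1.08009647 2.92810693 0.92188665]
```

View pics/t2.png

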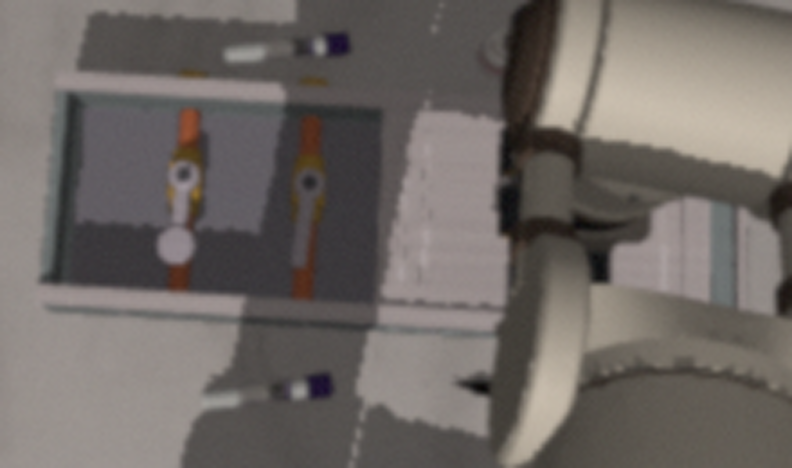

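View pics/w2.png

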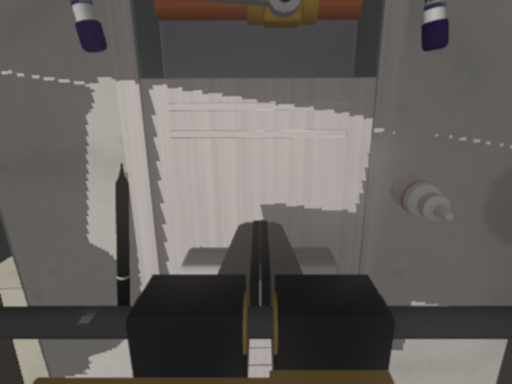

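The cover is nearly home. The marked handle is the left one (disc at about (177,245) in the top zoom). I'll press on to the stop.

>>> servo_tool(motion=[{"xyz": [0, -0.15, 0], "twist": [0, 0, 0], "gripper": -1}, {"xyz": [-0.01, -0.3, 0], "twist": [0, 0, 0], "gripper": -1}, {"xyz": [-0.02, -0.4, 0], "twist": [0, 0, 0], "gripper": -1}, {"xyz": [-0.02, -0.5, 0], "twist": [0, 0, 0], "gripper": -1}, {"xyz": [-0.02, -0.5, 0], "twist": [0, 0, 0], "gripper": -1}])

```text
time: 5.55
eef_pos: [0.5054, 0.0127, 0.0693]
tool_rot: [-0.003, 0.725, 0.688, 0.002]
contact_force: [0.2, 14.9, 1.9]
finger_gap: 0.0002
```

>>> servo_tool(motion=[{"xyz": [0.02, 0.6, 0], "twist": [0, 0, 0], "gripper": -1}, {"xyz": [0.02, 0.9, 0.5], "twist": [0, 0, 0], "gripper": -1}, {"xyz": [0.02, 1.5, 2], "twist": [0, 0, 0], "gripper": -1}, {"xyz": [0.02, 3, 3.2], "twist": [0, 0, 0], "gripper": -1}, {"xyz": [0.02, 4, 3.4], "twist": [0, 0, 0], "gripper": -1}, {"xyz": [0.02, 4, 3.4], "twist": [0, 0, 0], "gripper": -1}, {"xyz": [0.02, 4, 3.4], "twist": [0, 0, 0], "gripper": -1}])

```text
time: 6.42
eef_pos: [0.5063, 0.1086, 0.1546]
tool_rot: [0.0, 0.725, 0.689, -0.0]
contact_force: [0.3, 0.1, -0.6]
finger_gap: 0.0006
```

```bash
python3 - <<'E'
from h import *
import cv2
s=get_state();print(s["time"],s["eef_pos"],s["tool_rot"],s["contact_force"])
cv2.imwrite("pics/w3.png",snapshot("wrist"))
cv2.imwrite("pics/t3.png",cv2.resize(snapshot("top")[150:280,190:410],None,fx=3.6,fy=3.6,interpolation=cv2.INTER_CUBIC))
E
```

```text
6.425 [0.50630373 0.10859934 0.15455499] [ 2.20560541e-04  7.24935915e-01  6.88816186e-01 -3.62882542e-04] [ 0.33692182  0.09998281 -0.64828888]
```

View pics/w3.png

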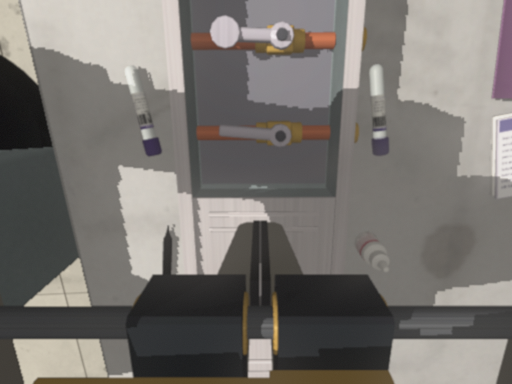

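View pics/t3.png

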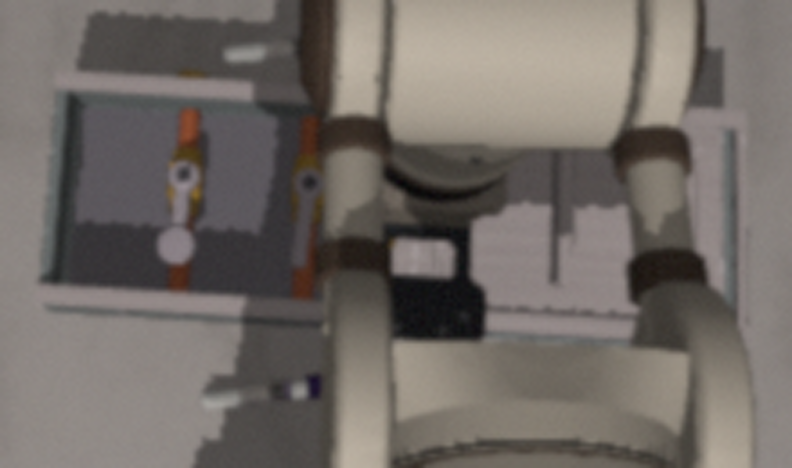

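```bash
python3 - <<'E'
from h import *
for n,u,v,z in (("mp",282,34,.046),("disc",225,31,.05),("pp",281,134,.046),("ptip end",222,131,.046),("coveredge",195,197,.062),("coveredge",331,197,.062),("cover groove edge?",195,186,.058)):print(n,wray(u,v,z).round(4))
T=lambda X,Y,z:ray("top",190+(X+.5)/3.6-.5,150+(Y+.5)/3.6-.5,z)
print(T(183,174,.046),T(176,245,.05),T(309,182,.046),"rib",T(555,282,.087))
C=np.array([.510,.1025]);ex=np.array([.9986,-.052]);ey=np.array([.052,.9986])
print(C+.015*ex+.136*ey,C+.015*ex+.054*ey)
E
```

```text
mp [0.5315 0.2375 0.046 ]
disc [0.4857 0.2414 0.05  ]
pp [0.528  0.1569 0.046 ]
ptip end [0.476  0.1623 0.046 ]
coveredge [0.4491 0.1075 0.062 ]
coveredge [0.5694 0.1012 0.062 ]
cover groove edge? [0.4493 0.1165 0.058 ]
[0.53088766 0.2383158  0.046     ] [0.48389029 0.24153177 0.05      ] [0.52672293 0.15633637 0.046     ] rib [0.45963462 0.00731675 0.087     ]
[0.532051  0.2375296] [0.527787  0.1556444]
```

>>> servo_tool(motion=[{"xyz": [-0.4, 2, 0], "twist": [0, 0, 0], "gripper": -1}, {"xyz": [-0.7, 3.9, -0.5], "twist": [0, 0, 0], "gripper": -1}, {"xyz": [-0.7, 3.9, -1.5], "twist": [0, 0, 0], "gripper": -1}, {"xyz": [-0.7, 3.9, -2.6], "twist": [0, 0, 0], "gripper": -1}, {"xyz": [-0.7, 3.9, -3.2], "twist": [0, 0, 0], "gripper": -1}, {"xyz": [-0.7, 3.9, -3.2], "twist": [0, 0, 0], "gripper": -1}])

```text
time: 7.28
eef_pos: [0.4881, 0.206, 0.0735]
tool_rot: [-0.001, 0.725, 0.688, -0.001]
contact_force: [-0.2, 0.5, -0.0]
finger_gap: 0.0004
```

```bash
python3 - <<'E'
from h import *
import cv2
s=get_state();print(s["time"],s["eef_pos"],s["tool_rot"],s["contact_force"])
cv2.imwrite("pics/w4.png",snapshot("wrist"))
cv2.imwrite("pics/s4.png",cv2.resize(snapshot("scene")[125:260,190:390],None,fx=4,fy=4,interpolation=cv2.INTER_CUBIC))
E
```

```text
7.275 [0.48810065 0.20601814 0.07346336] [-0.00073123  0.72526897  0.6884642  -0.00119251] [-0.16653574  0.5450708  -0.04571536]
```

View pics/w4.png

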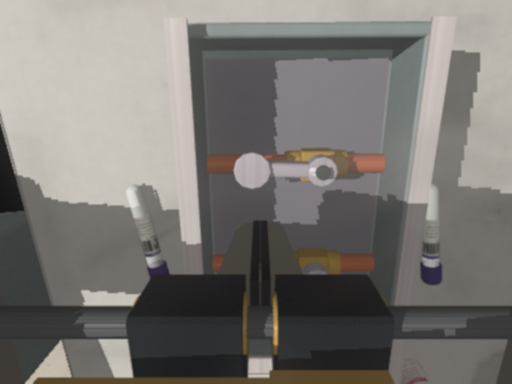

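View pics/s4.png

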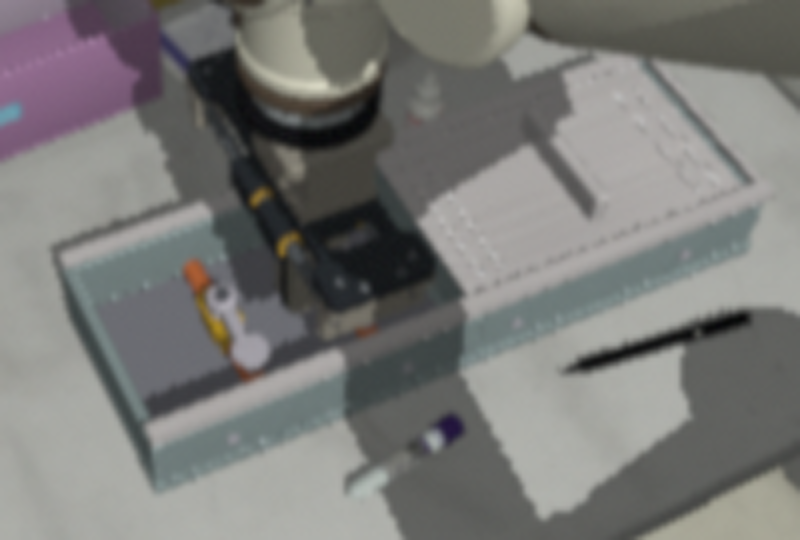

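The finger hangs between the handles, behind the disc at about (253,170) in the wrist view. Now I'll compute the arc.

```bash
python3 - <<'E'
from h import *
P=np.array([.5317,.2375]);ex=np.array([.9986,-.052]);ey=np.array([.052,.9986]);s=np.array([.4884,.2061])
for th in np.r_[0:1.58:9j]:
    d=np.array([-np.cos(th),np.sin(th)]);t=np.array([np.sin(th),np.cos(th)])
    off=.018*np.sin(th)+.010*np.cos(th)+.005
    f=.041*d-off*t; w=P+f[0]*ex+f[1]*ey
    print(round(th,2),w.round(4),((w-s)/.025).round(2))
E
```

```text
0.0 [0.49   0.2247] [0.06 0.74]
0.2 [0.4874 0.2299] [-0.04  0.95]
0.4 [0.4856 0.2361] [-0.11  1.2 ]
0.59 [0.4849 0.2435] [-0.14  1.49]
0.79 [0.4859 0.2516] [-0.1   1.82]
0.99 [0.4889 0.2599] [0.02 2.15]
1.18 [0.4942 0.2679] [0.23 2.47]
1.38 [0.5018 0.2748] [0.54 2.75]
1.58 [0.5113 0.2798] [0.92 2.95]
```

>>> servo_tool(motion=[{"xyz": [0, 0, -0.8], "twist": [0, 0, 0], "gripper": -1}, {"xyz": [0, 0, -1.6], "twist": [0, 0, 0], "gripper": -1}, {"xyz": [0, 0, -1.6], "twist": [0, 0, 0], "gripper": -1}, {"xyz": [0, 0.4, -1.6], "twist": [0, 0, 0], "gripper": -1}, {"xyz": [0, 0.7, -1.6], "twist": [0, 0, 0], "gripper": -1}, {"xyz": [-0.04, 0.95, -1.6], "twist": [0, 0, 0], "gripper": -1}, {"xyz": [-0.1, 1.2, -1.6], "twist": [0, 0, 0], "gripper": -1}, {"xyz": [-0.14, 1.5, -1.6], "twist": [0, 0, 0], "gripper": -1}, {"xyz": [-0.1, 1.8, -1.6], "twist": [0, 0, 0], "gripper": -1}, {"xyz": [0.02, 2.15, -1.6], "twist": [0, 0, 0], "gripper": -1}, {"xyz": [0.12, 2.3, -1.6], "twist": [0, 0, 0], "gripper": -1}, {"xyz": [0.12, 2.3, -1.6], "twist": [0, 0, 0], "gripper": -1}])

```text
time: 8.88
eef_pos: [0.4914, 0.2648, 0.0342]
tool_rot: [-0.001, 0.725, 0.689, -0.0]
contact_force: [-0.8, -0.8, 0.0]
finger_gap: 0.001
```

```bash
python3 - <<'E'
from h import *
import cv2
s=get_state();print(s["time"],s["eef_pos"],s["tool_rot"],s["contact_force"])
cv2.imwrite("pics/w5.png",snapshot("wrist"))
cv2.imwrite("pics/s5.png",cv2.resize(snapshot("scene")[125:260,190:390],None,fx=4,fy=4,interpolation=cv2.INTER_CUBIC))
E
```

```text
8.875 [0.49135363 0.26479427 0.03423605] [-6.29444566e-04  7.24868973e-01  6.88886425e-01 -2.62878746e-04] [-0.78222975 -0.83595337  0.02244627]
```

View pics/w5.png

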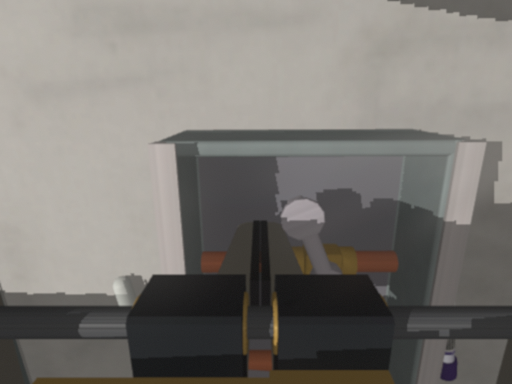

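View pics/s5.png

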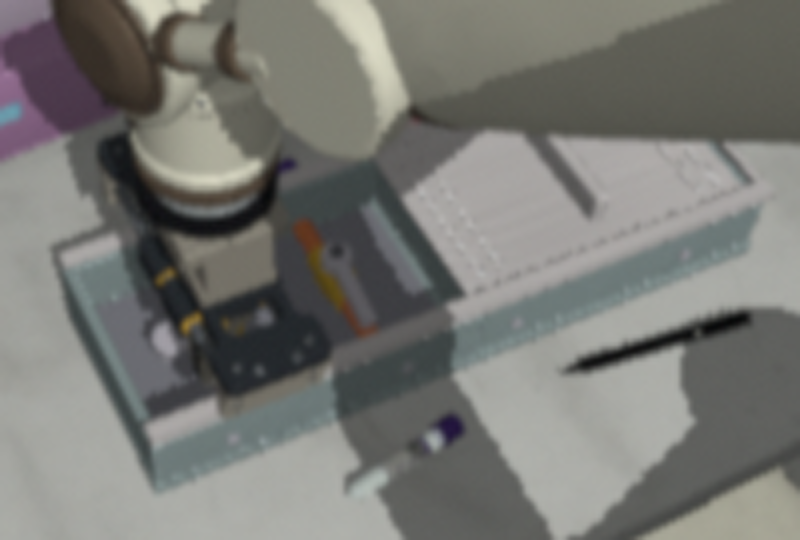

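>>> servo_tool(motion=[{"xyz": [0.15, 0.2, 0], "twist": [0, 0, 0], "gripper": -1}, {"xyz": [0.3, 0.35, 0], "twist": [0, 0, 0], "gripper": -1}, {"xyz": [0.45, 0.45, 0], "twist": [0, 0, 0], "gripper": -1}, {"xyz": [0.6, 0.5, 0], "twist": [0, 0, 0], "gripper": -1}, {"xyz": [0.7, 0.5, 0], "twist": [0, 0, 0], "gripper": -1}, {"xyz": [0.8, 0.5, 0], "twist": [0, 0, 0], "gripper": -1}, {"xyz": [0.8, 0.5, 0], "twist": [0, 0, 0], "gripper": -1}])

```text
time: 9.85
eef_pos: [0.5075, 0.2769, 0.034]
tool_rot: [-0.003, 0.725, 0.689, -0.004]
contact_force: [-15.0, -0.4, 11.0]
finger_gap: 0.0005
```

```bash
python3 - <<'E'
from h import *
import cv2
cv2.imwrite("pics/w6.png",snapshot("wrist"))
cv2.imwrite("pics/s6.png",cv2.resize(snapshot("scene")[125:260,190:390],None,fx=4,fy=4,interpolation=cv2.INTER_CUBIC))
s=get_state();print(s["contact_force"],s["moment"])
E
```

```text
[-14.56588526  -0.58536852  10.04500552] [-0.22346875  2.47658594  0.05162114]
```

View pics/w6.png

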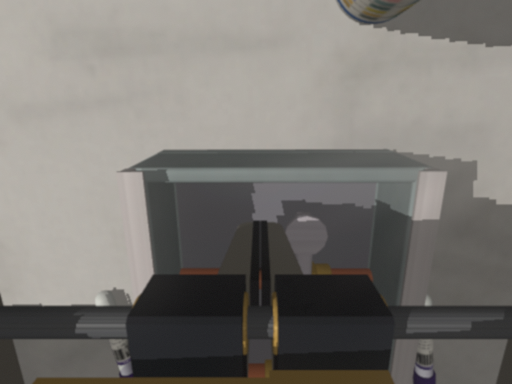

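View pics/s6.png

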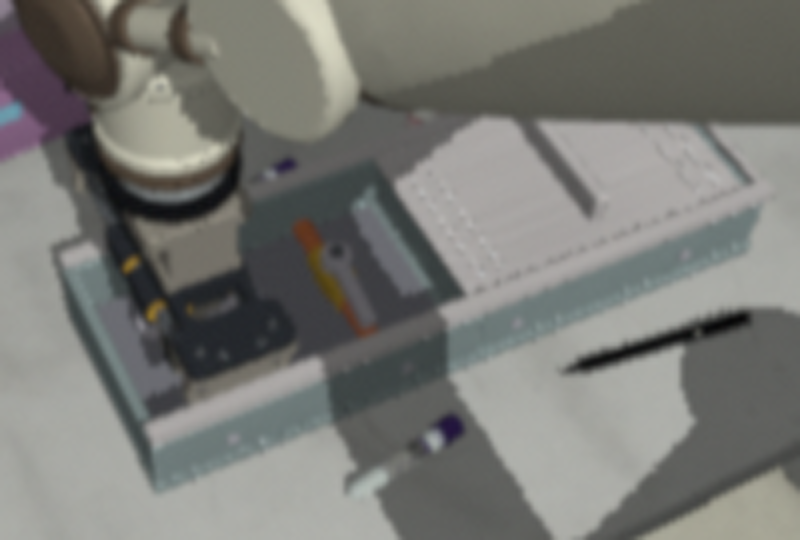

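>>> servo_tool(motion=[{"xyz": [-0.5, 0, 0], "twist": [0, 0, 0], "gripper": -1}, {"xyz": [-1.2, 0, 0], "twist": [0, 0, 0], "gripper": -1}, {"xyz": [-1.2, 0, 0], "twist": [0, 0, 0], "gripper": -1}, {"xyz": [-1.2, 0, 1], "twist": [0, 0, 0], "gripper": -1}, {"xyz": [-1.2, 0, 2.5], "twist": [0, 0, 0], "gripper": -1}, {"xyz": [-1.2, -1, 4], "twist": [0, 0, 0], "gripper": -1}, {"xyz": [-0.6, -3, 5], "twist": [0, 0, 0], "gripper": -1}, {"xyz": [0, -5, 5], "twist": [0, 0, 0], "gripper": -1}, {"xyz": [0, -6, 5], "twist": [0, 0, 0], "gripper": -1}, {"xyz": [0, -6, 5], "twist": [0, 0, 0], "gripper": -1}, {"xyz": [0, -6, 5], "twist": [0, 0, 0], "gripper": -1}])

```text
time: 11.32
eef_pos: [0.5123, 0.1273, 0.1598]
tool_rot: [0.0, 0.725, 0.689, 0.0]
contact_force: [0.1, -0.1, 0.5]
finger_gap: 0.0004
```

```bash
python3 - <<'E'
from h import *
import cv2
s=get_state();print(s["time"],s["eef_pos"],s["contact_force"])
cv2.imwrite("pics/w7.png",snapshot("wrist"))
cv2.imwrite("pics/t7.png",cv2.resize(snapshot("top")[150:280,190:410],None,fx=3.6,fy=3.6,interpolation=cv2.INTER_CUBIC))
E
```

```text
11.325 [0.51234616 0.12725982 0.15977055] [ 0.1269857  -0.10980212  0.47425353]
```

View pics/w7.png

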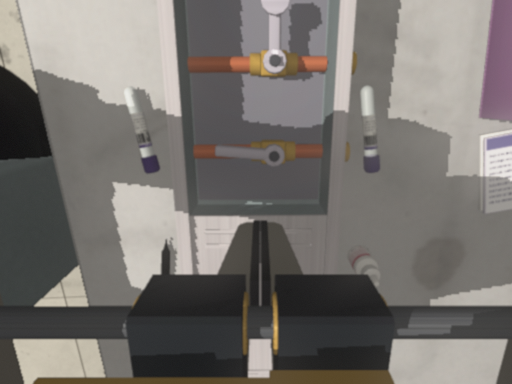

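View pics/t7.png

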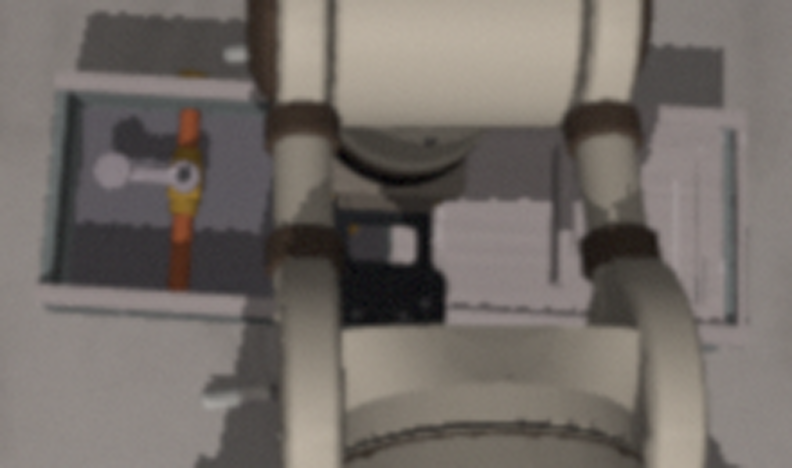

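>>> servo_tool(motion=[{"xyz": [-0.8, -2, 1], "twist": [0, 0, 0], "gripper": -1}, {"xyz": [-1.6, -4, 2], "twist": [0, 0, 0], "gripper": -1}, {"xyz": [-2.5, -6, 2.5], "twist": [0, 0, 0], "gripper": -1}, {"xyz": [-3.3, -8, 2.5], "twist": [0, 0, 0], "gripper": -1}, {"xyz": [-4.2, -10, 2.5], "twist": [0, 0, -1], "gripper": -1}, {"xyz": [-5, -12, 2.5], "twist": [0, 0, -2], "gripper": -1}, {"xyz": [-5.8, -14, 2.5], "twist": [0, 0, -3], "gripper": -1}, {"xyz": [-6.7, -16, 2.5], "twist": [0, 0, -4], "gripper": -1}, {"xyz": [-7.5, -18, 2.5], "twist": [0, 0, -5], "gripper": -1}, {"xyz": [-8.5, -20, 2.5], "twist": [0, 0, -6], "gripper": -1}, {"xyz": [-9.5, -22, 2.5], "twist": [0, 0, -7], "gripper": -1}, {"xyz": [-10.5, -23.5, 2.5], "twist": [0, 0, -8], "gripper": -1}, {"xyz": [-11, -24.5, 2.5], "twist": [0, 0, -8.5], "gripper": -1}, {"xyz": [-11, -24.5, 2.5], "twist": [0, 0, -8.5], "gripper": -1}, {"xyz": [-11, -24.5, 2.5], "twist": [0, 0, -8.5], "gripper": -1}])

```text
time: 13.3
eef_pos: [0.2379, -0.4848, 0.2219]
tool_rot: [-0.0, 0.951, 0.311, 0.0]
contact_force: [0.3, 0.3, 0.0]
finger_gap: 0.0009
```

```bash
python3 - <<'E'
from h import *
import cv2
s=get_state();print(s["time"],s["eef_pos"],s["contact_force"])
im=snapshot("top");cv2.imwrite("pics/t8f.png",im)
cv2.imwrite("pics/t8.png",cv2.resize(im[150:280,190:410],None,fx=3.6,fy=3.6,interpolation=cv2.INTER_CUBIC))
E
```

```text
13.3 [ 0.23789252 -0.48482831  0.22193593] [0.3126762  0.28373601 0.0107446 ]
```

View pics/t8.png

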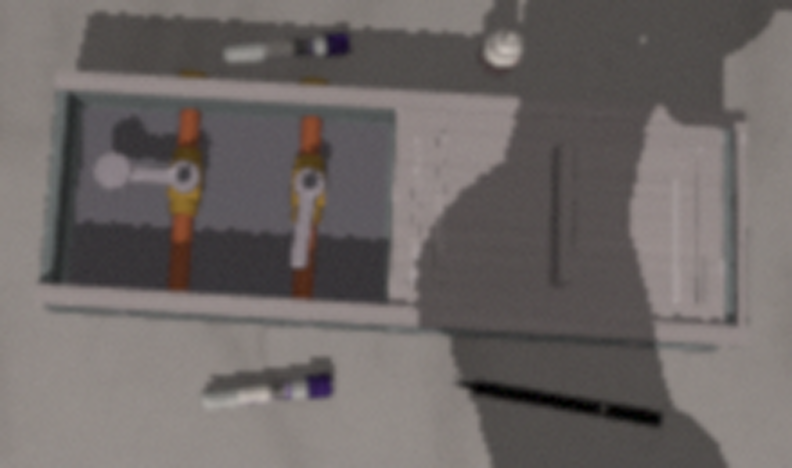

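```bash
python3 - <<'E'
from h import *
T=lambda X,Y,z:ray("top",190+(X+.5)/3.6-.5,150+(Y+.5)/3.6-.5,z)
C=np.array([.510,.1025]);ex=np.array([.9986,-.052]);ey=np.array([.052,.9986])
def box(p):d=p[:2]-C;return (d@ex*1000).round(1),(d@ey*1000).round(1)
for n,X,Y,z in(("mp",185,174,.046),("disc",113,170,.05),("pp",309,182,.046),("ptip",300,265,.046),("cover L",394,200,.062),("L start",68,200,.062),("R start",397,200,.062),("cover R",726,225,.062)):
    print(n,box(T(X,Y,z)))
E
```

```text
mp (np.float64(13.9), np.float64(135.4))
disc (np.float64(12.7), np.float64(181.9))
pp (np.float64(13.9), np.float64(54.6))
ptip (np.float64(-40.5), np.float64(57.3))
cover L (np.float64(3.0), np.float64(0.5))
L start (np.float64(-10.6), np.float64(207.5))
R start (np.float64(3.2), np.float64(-1.4))
cover R (np.float64(0.8), np.float64(-210.2))
```

```bash
python3 - <<'E'
from h import *
import cv2
s=dict(eef_pos=np.array([.51235,.12726,.15977]),tool_rot=[0,.725,.689,0])
im=cv2.imread("pics/w7.png");cv2.imwrite("pics/w7z.png",cv2.resize(im[0:100,170:370],None,fx=4,fy=4,interpolation=cv2.INTER_CUBIC))
def w(u,v,z):return wray(u,v,z,s)
# bar edges midline vs pipe midline direction
a,b=w(275,62,.046),w(275,14,.046);p,q=w(190,64.5,.025),w(325,63.5,.025)
print(a,b,p,q);d=(b-a)[:2];e=(q-p)[:2];print("angle between deg",np.degrees(np.arctan2(d[1],d[0])-np.arctan2(e[1],e[0])))
E
```

```text
[0.53055989 0.23638669 0.046     ] [0.53192316 0.27288923 0.046     ] [0.4538515  0.24042495 0.025     ] [0.57725886 0.23498618 0.025     ]
angle between deg 90.3846323097059
```

View pics/w7z.png

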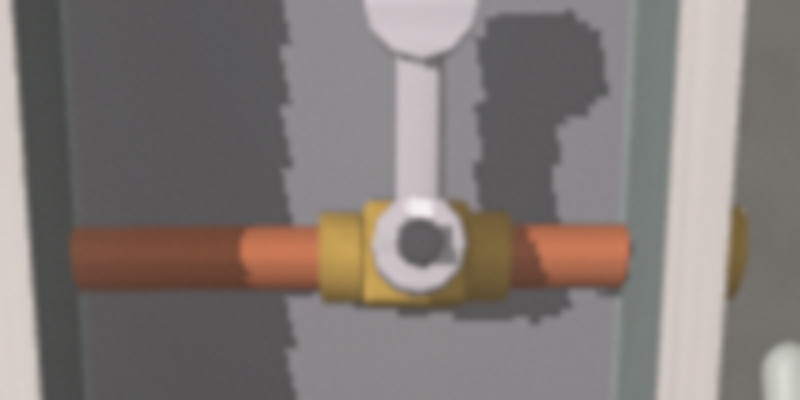

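The handle is square across its pipe, about 90.4° by the wrist view. The plain handle and the loose items look the same as before.

```bash
python3 - <<'E'
from cell import *
print(sign_off())
E
```

```text
the job is handed in; nothing more can be done
None
```

I slid the cover to its stop over the closed housing, then pushed the marked handle clockwise against its stop. That was the left one, at box y 136 mm. The arm was clear of everything when I handed in, at about 13.3 s.

**Cover:** the push force rose to 15 N at the end, far above its 2 N of friction. The last top view puts its edges at box y of about 0 and -210 mm. I expected -2 and -212 mm, and the 2 mm difference is about the calibration error.

**Marked handle:** the push force reached 15 N along x at the stop, with 11 N upward. I put the upward part down to the tapered finger pressing on the disc. In the wrist view it stands about 90.4° to its pipe. The coarser top view gives about 88.5°, which is within its pixel error.

**Everything else:** the plain handle, both tubes, the pen and the dropper look unchanged in the last top view. I did not check the strip bottle in a final picture, because the crop I viewed left it out. The arm stayed well clear of it and showed no unexpected contact forces.

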